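# Bench power-up in order

## Robot

A 6-joint arm with a two-finger parallel gripper is mounted at the origin on the work surface; the furniture and walls round the work are solid. World frame = base frame: x ahead of the robot, y to its left, z up, the work surface at z = 0. Lengths are in mm, angles in rad, forces in N, time in s.
With the tool pointing down it reaches from about 350 to 975 mm from the base axis. Payload 7.1 kg.
Tool frame: the origin (TCP) lies at the very end of the fingers, on their centre line; the grasp point (between the pads) lies 19 mm behind it; z points along the fingers, y is the line along which they close (so a half turn about z gives the same grasp; the last joint's range is limited). The gripper opens to 88 mm and grips with 3 to 60 N. Pads are 20 mm wide; open, the fingers measure 115 mm over their backs; the gripper's body (75 mm by 178 mm) begins 61 mm behind the grasp point.
Start: joints at [1.277, 0.423, 1.63, -0, 1.089, -0.019], TCP at [169.565, 601.542, 186.575] pointing down, gripper open.
Joint ranges: [-3, 3], [-0.9, 2.11], [0.09, 2.58], [-1.31, 4.45], [0.11, 2.69], [-2.54, 2.54]. Speed limits (rad/s): [2.39, 2.39, 3.01, 3.14, 3.14, 3.14].

## Interface

Orientations are given as a rotation vector (axis times angle).
In Python, from workcell import sensors, imaging, close_job gives the robot as it stands. The module is installed in compiled form; this text tells all that it offers.
- The arm moves only by the tool servo_tool, never from a script. Its argument "steps" is a list of rows, each a list of 3 entries, a list of its own where there are three numbers: the shift along the world's x, y, z in m, then the turn, a rotation vector about the world's x, y, z in degrees, then the opening, from -1 (shut) to 1 (fully open). A call has exactly 8 rows; each row shifts and turns the commanded pose from where the row before left it; what a row does not reach is not made up. A row lasts 1/12 s, in which the tool goes at most 41.7 mm and 7.16 degrees, less where a joint would pass 70% of its speed; a pose out of reach is approached as far as the arm can. A call is refused whole if a number of a shift passes 0.0417 or a number of a turn 7.16, either way. A call with a gripper value outside its range is refused whole. The fingers move at their own pace and stop on an object; the grip force is fixed at half the most. Time passes only in rows, so rows that do not move let the fingers close, or fill a call up. It gives the time, the measured TCP pose, the force, the opening and the grip force at its end, in the units of the state.
- sensors.get_obs(): the state, without advancing time (a new reading comes with each control period).
- imaging.get_image(name): name is "scene" or "top" or "wrist"; returns a dict with "color" (480x640x3 uint8, blue, green, red), "range_z" (480x640 float32, mm along the optical axis (not along the pixel's ray), 0 where there is no reading), "vertical_fov" (degrees; the focal length in pixels is half the picture's height over the tangent of half this angle, whatever the lens; pixels are square), "cx", "cy" (the principal point, pixels), "k1" (the pictures are not rectified: a ray, as slopes to the right and down, at radius r is drawn at 1 + k1 r^2 times it, then the intrinsics apply), "rvec" (rotation vector, rad) and "tvec" (3), from world to camera coordinates, as OpenCV has them; the wrist camera has in their place "tool_from_camera" (4x4, takes a point from camera to tool coordinates, whose origin is the TCP and whose axes are the flange's). Camera axes: x right, y down, z forward; pixel columns grow to the right and rows downward; lengths in mm; the calibration is good to about 2 mm. A picture is of the moment at which its call begins: read the wrist's pose just before it.
- close_job(): hands the job in; it is judged then, once.
The state is a dict: "t": time; "qpos": joint angles; "qvel": joint speeds; "joint_torque": joint torques, N m; "ee_pos": TCP position; "orientation": TCP orientation; "ft_force": force on the tool from outside, world axes, zero at the start; "moment": the same for the moment, N m; "width": finger opening in mm; "grasp_force": force on a finger pad.
Only numpy, scipy, OpenCV 4.12 (cv2) and the standard library are available. Lean on these libraries where they do the work, as an engineer would, in place of code of your own. Each camera call takes 0.05 s, during which the arm holds its last target. There are 200 camera calls.

## Task

Power up the bench instruments in their start-up order: with a fingertip press the yellow key, then the blue key, then the green key, each lightly and just far enough down that it stays on. Leave the red switch untouched, and do not lift or shift the switch boxes or anything else on the bench.

Things in the scene. Friction and masses are not known exactly. Their poses are not given: they have to be found in the camera images.
- yellow_top (a point): centre of the top face of the yellow key, a round yellow push key 35 mm across; the point goes down with the key. Key up, it is 47 mm above the worktop.
- yellow_key (a joint): how far the yellow key is down, in m: about 0 (up to 0.0015) at the start, 0.012 at its bottom stop. It slides straight down against about 3 N of friction, has no spring, and stays where it is left; its instrument is on from 0.005 down, so about 0.008 is a good press; the bottom stop is hard, and the switch should not feel more than 20 N.
- yellow_switch: the loose white switch box that carries the yellow key in the middle of its top: 64 x 64 mm, 30 mm high, about 0.5 kg, rubber feet; origin at the centre of its underside, z up.
- blue_top (a point): centre of the top face of the blue key, a round blue push key 35 mm across; the point goes down with the key. Key up, it is 47 mm above the worktop.
- blue_key (a joint): how far the blue key is down, in m: about 0 (up to 0.0015) at the start, 0.012 at its bottom stop. It slides straight down against about 3 N of friction, has no spring, and stays where it is left; its instrument is on from 0.005 down, so about 0.008 is a good press; the bottom stop is hard, and the switch should not feel more than 20 N.
- blue_switch: the loose white switch box that carries the blue key in the middle of its top: 64 x 64 mm, 30 mm high, about 0.5 kg, rubber feet; origin at the centre of its underside, z up.
- green_top (a point): centre of the top face of the green key, a round green push key 35 mm across; the point goes down with the key. Key up, it is 47 mm above the worktop.
- green_key (a joint): how far the green key is down, in m: about 0 (up to 0.0015) at the start, 0.012 at its bottom stop. It slides straight down against about 3 N of friction, has no spring, and stays where it is left; its instrument is on from 0.005 down, so about 0.008 is a good press; the bottom stop is hard, and the switch should not feel more than 20 N.
- green_switch: the loose white switch box that carries the green key in the middle of its top: 64 x 64 mm, 30 mm high, about 0.5 kg, rubber feet; origin at the centre of its underside, z up.
- red_top (a point): centre of the top face of the red key, a round red push key 35 mm across; the point goes down with the key. Key up, it is 47 mm above the worktop.
- red_key (a joint): how far the red key is down, in m: about 0 (up to 0.0015) at the start, 0.012 at its bottom stop. It slides straight down against about 3 N of friction, has no spring, and stays where it is left; its instrument is on from 0.005 down, so about 0.008 is a good press; the bottom stop is hard, and the switch should not feel more than 20 N.
- red_switch: the loose white switch box that carries the red key in the middle of its top: 64 x 64 mm, 30 mm high, about 0.5 kg, rubber feet; origin at the centre of its underside, z up.
- wash_bottle: white bottle with a red cap, 72 mm across, 165 mm high; origin at the centre of its underside; a bystander.
- dose_bottle: small off-white bottle, 38 mm across, 78 mm high; origin at the centre of its underside; a bystander.
- timer: light grey bench timer lying flat, 62 x 62 x 20 mm; origin at the centre of its underside; a bystander.
- petri_dish: petri dish, 54 mm across, 16 mm high; origin at the centre of its underside; a bystander.
- amber_bottle: brown bottle with a black cap, 44 mm across, 95 mm high; origin at the centre of its underside; a bystander.

How it is judged (in metres and radians):
On the way, in this order (a step that is already met when the one before it is completed fails the run):
1. the yellow key is down (5 mm or more) (value of joint yellow_key above 0.005 m), for 0.2 s.
2. the blue key is down (5 mm or more) (value of joint blue_key above 0.005 m), for 0.2 s.
3. the green key is down (5 mm or more) (value of joint green_key above 0.005 m), for 0.2 s.
At the end, for the whole second after the job is handed in: the yellow, blue and green keys are each at least 5 mm down, the red key is up (less than 3 mm down), and every switch box and bystander is within 20 mm of where it started (value of joint each of yellow_key, blue_key, green_key above 0.005 m and value of joint red_key below 0.003 m and distance of each of yellow_switch, blue_switch, green_switch, red_switch, wash_bottle, dose_bottle, timer, petri_dish, amber_bottle from where it was at the start of the episode below 0.02 m); the robot touches nothing.
It fails at once if a switch is pressed with more than 20 N (contact force between any of the fingers, the arm and yellow_switch above 20 N or contact force between any of the fingers, the arm and blue_switch above 20 N or contact force between any of the fingers, the arm and green_switch above 20 N).
It fails at once if the red switch is touched (contact force between any of the fingers, the arm and red_switch above 0.5 N).
It fails at once if a switch box is lifted, tipped or shifted by more than 20 mm (distance of any of yellow_switch, blue_switch, green_switch, red_switch from where it was at the start of the episode above 0.02 m or height (world z) of any of yellow_switch, blue_switch, green_switch, red_switch above 0.008 m or angle between any of yellow_switch, blue_switch, green_switch, red_switch's own z axis and vertical above 0.25 rad).
It fails at once if a bystander is shifted by more than 20 mm or tipped (distance of any of wash_bottle, dose_bottle, timer, petri_dish, amber_bottle from where it was at the start of the episode above 0.02 m or angle between any of wash_bottle, dose_bottle, timer, petri_dish, amber_bottle's own z axis and vertical above 0.3 rad).
It also fails if it takes over 48 s, if anything falls off the work surface, if the arm or the gripper's body presses on something with over 40 N, if the wrist force passes 120 N, or if a joint passes its speed limit or range.

## Working session

There is one attempt and no reset: what is moved stays moved. The work goes in short steps, Python scripts to look and compute and a tool call to move; the robot and the scene stay as the last step left them, time stands still between calls to the robot, and variables do not carry over. Pictures are saved under pics/ and viewed, at most 10 in all, crops included, and the job is handed in when it is done.

Besides the shell and the picture viewer there is one more tool, called after "Emit:" as a command line: name --argument value ..., lists and objects as JSON in quotes. servo_tool: Moves the arm, as the interface text tells. Its arguments: {"type":"object","properties":{"steps":{"type":"array"}},"required":["steps"]}

```bash
mkdir -p pics; cat > h.py <<'E'
import numpy as np, cv2
from workcell import sensors, imaging, close_job
def pts(im, uv, z, obs=None):
    "pixel + depth -> world"
    f=240/np.tan(np.radians(im["vertical_fov"])/2)
    K=np.array([[f,0,im["cx"]],[0,f,im["cy"]],[0,0,1]])
    uv=np.asarray(uv,float).reshape(-1,1,2)
    n=cv2.undistortPoints(uv,K,np.array([im["k1"],0,0,0.])).reshape(-1,2)
    z=np.asarray(z,float).reshape(-1,1)
    c=np.hstack([n*z,z])
    if "tool_from_camera" in im:
        T=np.array(im["tool_from_camera"]); t=c@T[:3,:3].T+T[:3,3]
        R=cv2.Rodrigues(np.array(obs["orientation"],float))[0]
        return t@R.T+np.array(obs["ee_pos"])
    R=cv2.Rodrigues(np.array(im["rvec"],float))[0]
    return (c-np.array(im["tvec"]).ravel())@R
def keys(im,obs=None):
    hsv=cv2.cvtColor(im["color"],cv2.COLOR_BGR2HSV); out={}
    for n,(a,b) in dict(yellow=(20,35),green=(40,85),blue=(95,130),red=(0,8)).items():
        m=cv2.inRange(hsv,(a,110,50),(b,255,255))
        k,l,s,c=cv2.connectedComponentsWithStats(m)
        for i in range(1,k):
            if s[i,4]>60:
                v,u=np.where((l==i)&(im["range_z"]>0))
                if len(u)<30: continue
                P=pts(im,np.c_[u,v],im["range_z"][v,u],obs)
                zt=np.percentile(P[:,2],90); T=P[abs(P[:,2]-zt)<4]
                lo,hi=T.min(0),T.max(0)
                print(n,c[i].round(),s[i,4],"top mid",((lo+hi)/2).round(1),"mean",T.mean(0).round(1),"size",(hi-lo).round(1))
E
python3 - <<'E'
from h import *
o=sensors.get_obs();print(o)
for n in("scene","top"):
    im=imaging.get_image(n);cv2.imwrite(f"pics/{n}.png",im["color"]);print(n);keys(im)
E
```

```text
{'t': 0.0, 'qpos': array([ 1.27696057e+00,  4.23814790e-01,  1.63069739e+00,  1.23446838e-05,
        1.08857716e+00, -1.90146865e-02]), 'qvel': array([-6.08653841e-05,  1.75216658e-03,  3.58254815e-04, -7.85569561e-04,
        1.27581367e-03,  1.75665018e-03]), 'joint_torque': array([ 2.32723563e-03, -5.44649756e+01, -2.73669899e+01,  6.44992408e-02,
        2.29331141e-02, -1.07531353e-04]), 'ee_pos': array([169.41335087, 600.96901346, 185.81509215]), 'orientation': array([-4.30306099e-01, -3.11173631e+00,  2.31943413e-03]), 'ft_force': array([-0.13369101,  0.12063944,  0.74867649]), 'moment': array([-0.00190706,  0.00236086, -0.01587985]), 'grasp_force': 0.0, 'width': 87.97216529448058}
scene
yellow [461.  86.] 1328 top mid [-2.128e+02 -7.770e+02  4.000e-01] mean [-225.9 -844.9   -1.1] size [594.5 232.8   6.5]
yellow [295. 148.] 4337 top mid [ 401.4 -611.1   -0. ] mean [ 430.9 -542.    -1.1] size [477.3 564.9   6.8]
yellow [392. 121.] 64 top mid [ 120.4 -650.1   -0. ] mean [ 119.1 -641.4   -1.2] size [29.2 92.1  6.3]
yellow [478. 156.] 6034 top mid [ -27.8 -389.3   -0.4] mean [ -2
[... 2819 characters left out ...]
  6.9]
yellow [183. 451.] 2403 top mid [ 67.4 228.6   3. ] mean [ 50.7 225.8   1.4] size [147.6 233.7   8. ]
green [282. 255.] 187 top mid [469.7  13.8  48.7] mean [469.3  13.4  47.2] size [31.5 31.2  7.9]
blue [336. 269.] 198 top mid [ 438.2 -105.2   47.2] mean [ 437.8 -106.7   46.2] size [31.1 30.8  6.8]
blue [444. 322.] 88 top mid [ 324.  -341.8   15.8] mean [ 324.2 -342.5   14.5] size [19.7 33.8  7.4]
blue [331. 346.] 283 top mid [276.4 -97.5  92.8] mean [272.3 -92.4  91.5] size [71.6 34.9  7.5]
red [489. 203.] 361 top mid [ 555.3 -414.6  166.3] mean [ 555.8 -413.2  164.9] size [42.3 40.7  7.5]
red [220. 262.] 201 top mid [456.4 149.6  47.7] mean [456.7 149.8  46.7] size [33.4 33.2  6.4]
```

View pics/scene.png

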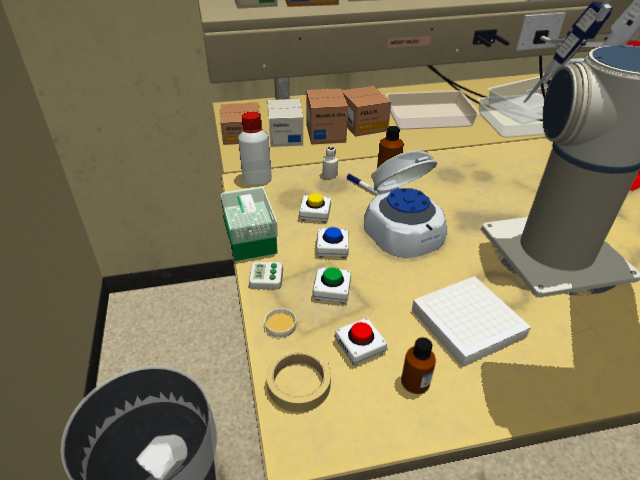

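View pics/top.png

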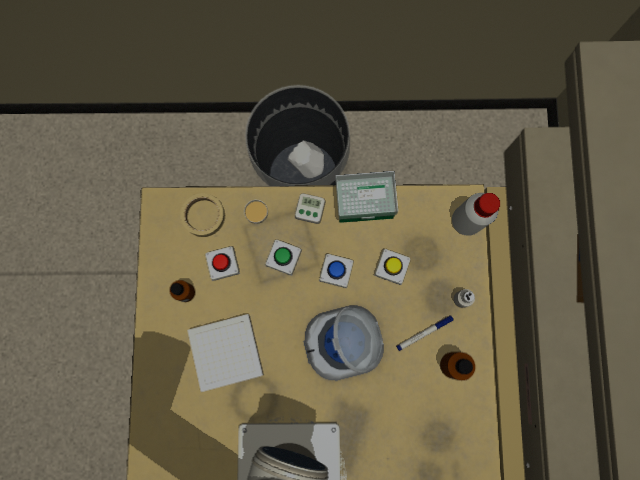

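The pictures show yellow at (394,265), blue at (336,269), green at (282,255) and red at (220,262) in the top view. The centrifuge, with its lid open, stands behind blue at about (345,340). I'll check the heights near the approach paths.

```bash
python3 - <<'E'
from h import *
H={}
for n in("scene","top"):
    im=imaging.get_image(n);v,u=np.where(im["range_z"]>0)
    P=pts(im,np.c_[u,v],im["range_z"][v,u])
    for x in range(250,640,30):
        for y in range(-360,211,30):
            s=P[(abs(P[:,0]-x)<15)&(abs(P[:,1]-y)<15),2]
            if len(s): H[x,y]=max(H.get((x,y),0),np.percentile(s,98))
print("      ",*range(-360,211,30))
for x in range(250,640,30): print(x,[int(H.get((x,y),-1)) for y in range(-360,211,30)])
E
```

```text
-360 -330 -300 -270 -240 -210 -180 -150 -120 -90 -60 -30 0 30 60 90 120 150 180 210
250 [128, 96, 5, 5, 8, 47, 170, 188, 190, 182, 73, 68, 5, 4, 30, 31, 32, 32, 32, 29]
280 [5, 5, 13, 16, 16, 121, 171, 191, 195, 197, 73, 63, 6, 5, 29, 32, 32, 32, 32, 33]
310 [10, 17, 16, 8, 5, 5, 166, 187, 191, 182, 72, 59, 4, 5, 5, 31, 32, 32, 31, 30]
340 [15, 12, 5, 5, 4, 4, 146, 173, 177, 164, 69, 3, 4, 4, 5, 29, 30, 27, 4, 5]
370 [67, 5, 5, 5, 5, 5, 5, 46, 47, 5, 4, 5, 5, 4, 5, 5, 5, 4, 5, 66]
400 [44, 4, 5, 5, 31, 5, 5, 4, 33, 31, 5, 5, 4, 4, 5, 5, 5, 5, 5, 94]
430 [5, 6, 4, 32, 50, 48, 27, 29, 48, 48, 29, 5, 33, 29, 5, 5, 33, 46, 32, 4]
460 [5, 4, 4, 33, 50, 47, 4, 31, 47, 47, 20, 31, 47, 50, 29, 5, 41, 49, 44, 5]
490 [6, 4, 5, 4, 30, 31, 4, 6, 4, 19, 5, 30, 48, 48, 4, 5, 32, 33, 32, 5]
520 [5, 5, 5, 4, 5, 4, 5, 5, 4, 6, 5, 5, 5, 28, 5, 5, 4, 4, 27, 28]
550 [104, 4, 4, 5, 86, 86, 87, 86, 87, 5, 22, 19, 9, 5, 15, 15, 5, 27, 27, 24]
580 [81, 4, 5, 5, 88, 90, 90, 89, 89, 15, 22, 23, 14, 4, 15, 14, 6, 28, 23, 5]
610 [5, 5, 4, 4, 87, 89, 90, 89, 88, 17, 20, 22, 4, 5, 14, 15, 4, 24, 27, 28]
```

Emit:
servo_tool --steps '[[[0.025,-0.03,0.01],[0,0,0],-1],[[0.025,-0.03,0.01],[0,0,0],-1],[[0.025,-0.03,0.01],[0,0,0],-1],[[0.025,-0.03,0.01],[0,0,0],-1],[[0.025,-0.03,0.01],[0,0,0],-1],[[0.025,-0.03,0.01],[0,0,0],-1],[[0.025,-0.03,0],[0,0,0],-1],[[0.025,-0.03,0],[0,0,0],-1]]'

```text
t: 0.87
ee_pos: [370.7, 360.2, 247.4]
orientation: [0.43, 3.111, 0.002]
ft_force: [-0.5, -0.3, -0.3]
width: 38.1
grasp_force: 0.0
```

Emit:
servo_tool --steps '[[[0.008,-0.035,0],[0,0,2],-1],[[0.008,-0.035,0],[0,0,2],-1],[[0.008,-0.035,0],[0,0,2],-1],[[0.008,-0.035,0],[0,0,2],-1],[[0.008,-0.035,0],[0,0,2],-1],[[0.008,-0.035,0],[0,0,2],-1],[[0.008,-0.035,0],[0,0,2],-1],[[0.008,-0.035,0],[0,0,1.6],-1]]'

```text
t: 1.53
ee_pos: [433.5, 79.8, 246.7]
orientation: [0.001, 3.141, 0.0]
ft_force: [1.8, -0.1, 1.3]
width: 0.6
grasp_force: 0.0
```

```bash
python3 - <<'E'
from h import *
o=sensors.get_obs();print(o["ee_pos"],o["qpos"],o["width"])
im=imaging.get_image("wrist");cv2.imwrite("pics/w1.png",im["color"]);print(np.round(im["tool_from_camera"],2));keys(im,o)
E
```

```text
[433.4902564   79.82586944 246.68513653] [ 1.55116942e-01  6.81332693e-02  1.95530861e+00 -1.58135638e-05
  1.11783503e+00 -1.41508309e+00] 0.5527096995890975
[[ 0.0000e+00 -9.6000e-01 -2.8000e-01  7.8350e+01]
 [ 1.0000e+00  0.0000e+00  0.0000e+00 -1.3000e-01]
 [ 0.0000e+00 -2.8000e-01  9.6000e-01 -1.9829e+02]
 [ 0.0000e+00  0.0000e+00  0.0000e+00  1.0000e+00]]
yellow [ 53. 220.] 826 top mid [ 444.9 -230.    45.8] mean [ 444.8 -229.2   45.8] size [33.6 32.5  5.7]
yellow [319. 398.] 181 top mid [406.9  78.4 383.1] mean [405.7  78.4 383.3] size [11.6  0.8  4.8]
yellow [332. 408.] 140 top mid [407.7  81.  383.4] mean [406.6  81.  383.6] size [10.6  0.9  3.7]
yellow [346. 460.] 2477 top mid [412.3  80.9 391.8] mean [413.3  82.8 390.2] size [ 5.7 50.   8. ]
yellow [138. 459.] 924 top mid [412.2  43.5 391.8] mean [413.4  44.3 390.6] size [ 5.4 26.8  7.7]
green [266. 240.] 751 top mid [468.3  13.1  45.8] mean [467.7  14.   46.1] size [32.6 33.3  5.1]
green [125. 302.] 987 top mid [ 555.7 -173.9   34.9] mean [ 555.  -170.3   34.7] size [  9.1 121.4   8. ]
blue [103.  48.] 6883 top mid [ 279.5 -118.5   92.2] mean [ 278.2 -117.2   90.4] size [83.  82.2  8. ]
blue [158. 212.] 825 top mid [ 437.3 -104.8   44.8] mean [ 436.6 -104.3   44.9] size [33.6 32.7  5.3]
red [390. 228.] 759 top mid [455.8 151.1  45.7] mean [455.1 150.6  45.5] size [32.7 33.   5.8]
```

View pics/w1.png

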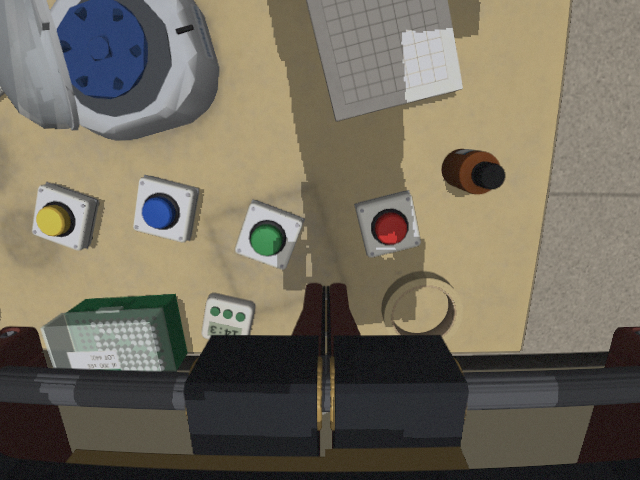

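The wrist view shows yellow at (53,220), blue at (158,212), green at (266,240) and red at (390,228), and it agrees with the fixed cameras. The fingers are shut, so I'll go above yellow.

Emit:
servo_tool --steps '[[[0.0014,-0.0388,-0.01],[0,0,0],-1],[[0.0014,-0.0388,-0.01],[0,0,0],-1],[[0.0014,-0.0388,-0.01],[0,0,0],-1],[[0.0014,-0.0388,-0.01],[0,0,0],-1],[[0.0014,-0.0388,-0.01],[0,0,0],-1],[[0.0014,-0.0388,-0.01],[0,0,0],-1],[[0.0014,-0.0388,-0.01],[0,0,0],-1],[[0.0014,-0.0388,-0.01],[0,0,0],-1]]'

```text
t: 2.25
ee_pos: [444.4, -230.8, 166.1]
orientation: [0.004, 3.141, -0.0]
ft_force: [1.4, 0.1, -0.3]
width: 0.5
grasp_force: 0.0
```

Emit:
servo_tool --steps '[[[0,0,-0.02],[0,0,0],-1],[[0,0,-0.02],[0,0,0],-1],[[0,0,-0.02],[0,0,0],-1],[[0,0,-0.02],[0,0,0],-1],[[0,0,-0.02],[0,0,0],-1],[[0,0,0],[0,0,0],-1],[[0,0,0],[0,0,0],-1],[[0,0,0],[0,0,0],-1]]'

```text
t: 2.92
ee_pos: [445.3, -229.1, 67.3]
orientation: [0.004, 3.141, -0.001]
ft_force: [0.1, -0.7, -0.1]
width: 0.7
grasp_force: 0.0
```

```bash
python3 - <<'E'
from h import *
o=sensors.get_obs();print(o["ee_pos"],o["ft_force"],o["orientation"])
im=imaging.get_image("wrist");cv2.imwrite("pics/w2.png",im["color"]);keys(im,o)
E
```

```text
[ 445.30625491 -229.0739413    67.33094017] [ 0.05043634 -0.72957648 -0.05444124] [ 3.87422703e-03  3.14091107e+00 -5.85493264e-04]
yellow [322. 261.] 2295 top mid [ 443.9 -231.7   45.7] mean [ 443.4 -231.5   46. ] size [30.7 34.1  5.5]
yellow [319. 399.] 163 top mid [ 418.7 -230.4  203.6] mean [ 417.4 -230.4  203.9] size [12.2  0.9  4.4]
yellow [332. 388.] 68 top mid [ 414.8 -227.8  202.5] mean [ 414.7 -227.8  202.8] size [4.8 0.8 4. ]
yellow [332. 415.] 74 top mid [ 419.7 -227.8  204.8] mean [ 419.4 -227.8  204.7] size [6.5 0.8 2.2]
yellow [297. 460.] 3408 top mid [ 424.  -238.5  212.5] mean [ 425.1 -236.1  211. ] size [ 5.8 71.6  7.9]
yellow [ 80. 456.] 146 top mid [ 423.8 -275.4  212.5] mean [ 425.  -276.2  211.3] size [5.3 6.5 7.7]
blue [146.  64.] 1231 top mid [ 322.7 -342.1   13.4] mean [ 322.6 -341.8   12.9] size [27.6 39.3  6.1]
blue [519. 250.] 2463 top mid [ 437.  -106.4   44.8] mean [ 436.4 -107.4   44.9] size [34.1 33.2  5.9]
```

View pics/w2.png

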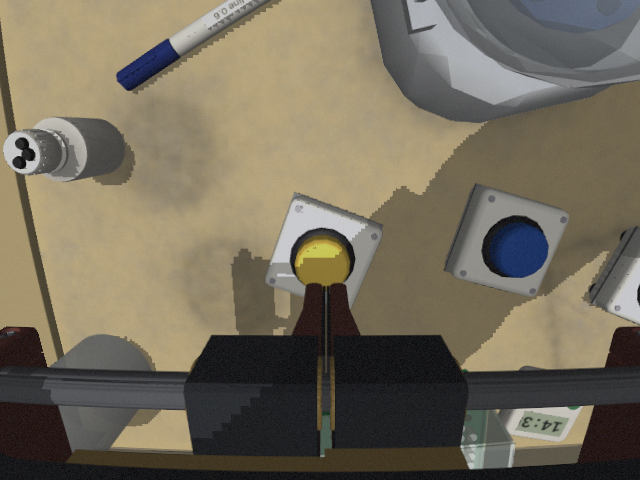

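The yellow key is at (322,261), under the fingertips and within 2 mm of centre. I'll press it in small steps.

Emit:
servo_tool --steps '[[[0,-0.0015,-0.006],[0,0,0],-1],[[0,0,-0.006],[0,0,0],-1],[[0,0,-0.003],[0,0,0],-1],[[0,0,-0.002],[0,0,0],-1],[[0,0,-0.002],[0,0,0],-1],[[0,0,-0.002],[0,0,0],-1],[[0,0,-0.002],[0,0,0],-1],[[0,0,0],[0,0,0],-1]]'

```text
t: 3.63
ee_pos: [444.6, -230.2, 43.2]
orientation: [-0.004, -3.141, -0.0]
ft_force: [0.5, -0.1, -0.6]
width: 0.4
grasp_force: 0.0
```

Emit:
servo_tool --steps '[[[0,0,-0.001],[0,0,0],-1],[[0,0,-0.001],[0,0,0],-1],[[0,0,-0.001],[0,0,0],-1],[[0,0,-0.001],[0,0,0],-1],[[0,0,-0.001],[0,0,0],-1],[[0,0,0],[0,0,0],-1],[[0,0,0],[0,0,0],-1],[[0,0,0],[0,0,0],-1]]'

```text
t: 4.3
ee_pos: [444.8, -230.4, 38.6]
orientation: [0.004, 3.142, -0.0]
ft_force: [0.7, -0.4, 0.0]
width: 0.4
grasp_force: 0.0
```

```bash
python3 - <<'E'
from h import *
o=sensors.get_obs();print(o["ee_pos"],o["ft_force"])
for n in("top","wrist"):
    im=imaging.get_image(n); print(n);keys(im,o)
cv2.imwrite("pics/w3.png",im["color"][150:420,200:500])
E
```

```text
[ 444.79971242 -230.35023026   38.5899147 ] [ 0.69113675 -0.35661958  0.03189802]
top
yellow [460. 187.] 76 top mid [ 633.9 -390.     2.5] mean [ 634.8 -394.4    1.4] size [ 9.7 81.6  6.8]
yellow [504. 345.] 5967 top mid [ 313.5 -471.7    3.1] mean [ 272.1 -476.3    1.5] size [639.4  55.8   8. ]
yellow [156. 191.] 144 top mid [622.  304.9   2.4] mean [630.4 312.5   1.5] size [32.  79.2  6.3]
yellow [194. 190.] 100 top mid [629.3 226.6   2.3] mean [632.2 224.6   1.8] size [15.  59.3  6.4]
yellow [256. 211.] 339 top mid [578.1  78.7   7.8] mean [579.6  78.2   6.4] size [45.9 48.8  7.7]
yellow [137. 342.] 138 top mid [285.8 338.7   3. ] mean [289.7 340.3   1.4] size [114.3  12.    7.4]
yellow [132. 433.] 167 top mid [ 88.5 337.1   3. ] mean [ 88.6 339.    1.5] size [88.9 16.6  7.4]
green [282. 255.] 163 top mid [469.9  12.7  48.6] mean [470.   13.9  47.1] size [31.7 28.8  7.7]
blue [336. 269.] 185 top mid [ 437.9 -105.2   47.6] mean [ 439.1 -105.7   46.5] size [31.4 30.8  7.1]
red [490. 203.] 356 top mid [ 555.9 -416.4  166.6] mean [ 556.1 -414.6  165. ] size [40.8 40.8  7.8]
red [220. 
[... 419 characters left out ...]
 274 top mid [ 423.5 -206.6  183.6] mean [ 424.7 -206.6  182.1] size [5.  5.5 7.8]
yellow [319. 461.] 2463 top mid [ 423.6 -235.   183.8] mean [ 424.7 -232.7  182.3] size [ 5.8 53.6  7.9]
yellow [117. 459.] 673 top mid [ 423.5 -270.   183.9] mean [ 424.6 -269.9  182.6] size [ 5.5 20.6  7.5]
green [481. 423.] 823 top mid [ 552.3 -128.3   40.4] mean [ 552.3 -127.    40.2] size [ 4.  28.1  6.2]
green [326. 430.] 292 top mid [ 559.5 -230.4   40.3] mean [ 559.4 -230.3   40.1] size [2.8 6.5 6.7]
blue [126.  57.] 1554 top mid [ 322.3 -342.4   13.4] mean [ 322.7 -341.8   12.8] size [27.7 39.4  6. ]
blue [545. 265.] 3117 top mid [ 437.4 -106.9   44.6] mean [ 436.4 -107.7   44.9] size [34.5 33.4  5.5]
```

View pics/w3.png

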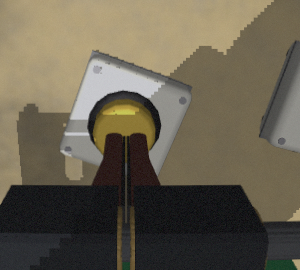

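The crop shows the fingertips over the near part of the yellow key, at about (128,135), and the key still looks up with no force felt. I'll measure where the fingertips really are.

```bash
python3 - <<'E'
from h import *
o=sensors.get_obs()
im=imaging.get_image("wrist")
z=im["range_z"]
T=np.linalg.inv(im["tool_from_camera"]);c=T[:3,3];f=240/np.tan(np.radians(im["vertical_fov"])/2)
print("TCP px",im["cx"]+f*c[0]/c[2],im["cy"]+f*c[1]/c[2],"depth",c[2])
for v in range(240,345,6):
    us=[300,312,318,324,330,338,350]
    P=pts(im,[(u,v) for u in us],[z[v,u] for u in us],o)
    print(v,[tuple(int(round(a)) for a in p) for p in P], im["color"][v,318])
E
```

```text
TCP px 325.7934104232536 279.1535399727835 depth 212.3023023830423
240 [(424, -245, 31), (425, -238, 29), (425, -235, 29), (424, -231, 31), (424, -228, 31), (424, -223, 30), (425, -217, 29)] [178 174 171]
246 [(428, -245, 29), (427, -238, 33), (427, -235, 34), (427, -231, 33), (427, -228, 33), (428, -223, 32), (428, -217, 31)] [60 57 58]
252 [(431, -245, 31), (430, -238, 35), (429, -235, 39), (429, -231, 39), (429, -228, 38), (431, -224, 33), (431, -217, 31)] [36 84 99]
258 [(434, -245, 34), (430, -238, 44), (430, -235, 44), (430, -231, 46), (430, -228, 45), (431, -224, 44), (434, -217, 33)] [ 66 152 179]
264 [(435, -244, 41), (433, -238, 47), (433, -235, 47), (433, -231, 46), (434, -228, 45), (433, -224, 46), (437, -217, 36)] [ 75 171 179]
270 [(437, -244, 45), (436, -238, 47), (436, -235, 47), (436, -231, 47), (437, -228, 45), (437, -224, 46), (438, -217, 43)] [ 53 121 140]
276 [(440, -244, 46), (440, -238, 47), (440, -235, 46), (440, -231, 47), (440, -228, 46), (440, -224, 45), (440, -217, 46)] [ 53 122 141]
282 [(443, -244, 47), (444, -238, 46), (444, -235, 46), (444, -231, 46), 
[... 756 characters left out ...]
, -240, 109), (432, -236, 109), (432, -233, 110), (434, -231, 107), (434, -229, 106), (432, -226, 109), (432, -221, 111)] [22 26 43]
324 [(433, -240, 114), (432, -235, 114), (432, -233, 115), (434, -231, 111), (433, -229, 112), (432, -226, 114), (432, -222, 114)] [29 33 44]
330 [(432, -239, 119), (432, -235, 119), (433, -233, 118), (434, -231, 116), (434, -229, 116), (432, -226, 119), (432, -222, 119)] [24 27 42]
336 [(411, -236, 160), (410, -233, 161), (432, -233, 122), (434, -231, 120), (435, -229, 119), (411, -228, 160), (410, -225, 161)] [24 22 30]
342 [(410, -236, 163), (410, -233, 164), (413, -232, 158), (434, -231, 124), (433, -229, 125), (411, -228, 163), (410, -225, 164)] [23 20 27]
```

```bash
python3 - <<'E'
from h import *
im=imaging.get_image("scene");v,u=np.mgrid[90:260,220:420].reshape(2,-1)
z=im["range_z"][v,u];P=pts(im,np.c_[u,v],z)
s=(abs(P[:,0]-445)<25)&(abs(P[:,1]+230)<25)
for a in range(30,130,6):
    m=s&(abs(P[:,2]-a)<3)
    if m.any(): print(a,m.sum(),P[m].min(0).round(),P[m].max(0).round())
cv2.imwrite("pics/s2.png",cv2.resize(im["color"][60:260,210:450],None,fx=3,fy=3,interpolation=cv2.INTER_CUBIC))
E
```

```text
30 160 [ 420. -255.   27.] [ 470. -205.   33.]
36 44 [ 428. -232.   33.] [ 464. -211.   39.]
42 74 [ 431. -247.   40.] [ 463. -212.   45.]
48 55 [ 434. -244.   45.] [ 462. -215.   48.]
72 2 [ 451. -234.   75.] [ 455. -225.   75.]
78 25 [ 433. -235.   75.] [ 456. -219.   81.]
84 30 [ 434. -235.   81.] [ 456. -219.   87.]
90 32 [ 434. -234.   87.] [ 456. -219.   93.]
96 25 [ 434. -236.   93.] [ 455. -220.   99.]
102 27 [ 434. -235.   99.] [ 456. -218.  105.]
108 22 [ 434. -225.  105.] [ 455. -218.  111.]
```

View pics/s2.png

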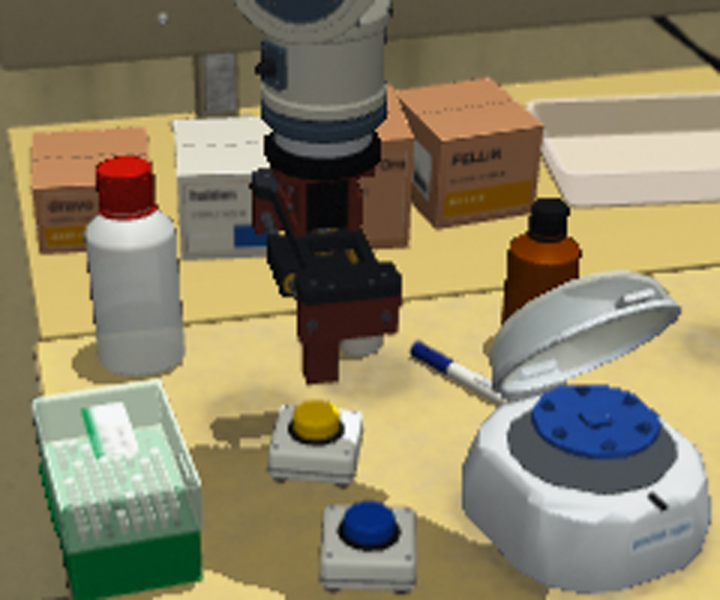

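The scene crop shows the fingertips at about (322,380), hovering some 28 mm above the yellow key, which is still up. The depth data puts the real tips near z = 76 while the TCP reads 38.6. The stated TCP is therefore about 37 mm beyond the real tips, so I'll press by force with that offset.

Emit:
servo_tool --steps '[[[0,0,-0.006],[0,0,0],-1],[[0,0,-0.006],[0,0,0],-1],[[0,0,-0.006],[0,0,0],-1],[[0,0,-0.005],[0,0,0],-1],[[0,0,-0.002],[0,0,0],-1],[[0,0,0],[0,0,0],-1],[[0,0,0],[0,0,0],-1],[[0,0,0],[0,0,0],-1]]'

```text
t: 5.17
ee_pos: [444.9, -230.4, 13.6]
orientation: [0.004, 3.141, -0.0]
ft_force: [1.1, 0.1, -0.6]
width: 0.3
grasp_force: 0.0
```

Emit:
servo_tool --steps '[[[0,0,-0.001],[0,0,0],-1],[[0,0,-0.001],[0,0,0],-1],[[0,0,-0.001],[0,0,0],-1],[[0,0,-0.001],[0,0,0],-1],[[0,0,-0.001],[0,0,0],-1],[[0,0,-0.001],[0,0,0],-1],[[0,0,0],[0,0,0],-1],[[0,0,0],[0,0,0],-1]]'

```text
t: 5.83
ee_pos: [444.9, -230.4, 7.5]
orientation: [0.004, 3.141, -0.0]
ft_force: [0.4, -0.2, 1.7]
width: 0.7
grasp_force: 0.6
```

```bash
cat >> h.py <<'E'
def tip(x,y):
    im=imaging.get_image("scene");v,u=np.mgrid[90:340,220:420].reshape(2,-1)
    P=pts(im,np.c_[u,v],im["range_z"][v,u]); c=im["color"][v,u].astype(int)
    s=(abs(P[:,0]-x)<22)&(abs(P[:,1]-y)<22)
    d=s&(c.max(1)<110)&(P[:,2]>35)&(c.argmax(1)==2)
    k=s&((c.max(1)-c.min(1))>90)
    print("finger low",np.percentile(P[d,2],[1,5,20]).round(1) if d.any() else None,"key z",np.percentile(P[k,2],[50,90,98]).round(1))
E
python3 - <<'E'
from h import *
o=sensors.get_obs();print(o["ee_pos"],o["ft_force"]);tip(444,-231)
E
```

```text
[ 444.9050036  -230.4423534     7.54490854] [ 0.39664071 -0.22255524  1.69592245]
finger low [42.5 48.  60. ] key z [40.1 42.2 43.7]
```

Emit:
servo_tool --steps '[[[0,0,-0.001],[0,0,0],-1],[[0,0,0],[0,0,0],-1],[[0,0,-0.001],[0,0,0],-1],[[0,0,0],[0,0,0],-1],[[0,0,-0.001],[0,0,0],-1],[[0,0,0],[0,0,0],-1],[[0,0,-0.001],[0,0,0],-1],[[0,0,0],[0,0,0],-1]]'

```text
t: 6.55
ee_pos: [444.9, -230.4, 3.5]
orientation: [0.004, 3.141, -0.0]
ft_force: [0.7, -0.7, 1.7]
width: 0.1
grasp_force: 0.9
```

```bash
python3 - <<'E'
from h import *
o=sensors.get_obs();print(o["ee_pos"],o["ft_force"]);tip(444,-231)
E
```

```text
[ 444.87668478 -230.42199104    3.47374754] [ 0.65786657 -0.70661053  1.72299709]
finger low [40.6 43.9 56.3] key z [37.1 39.3 40.4]
```

Emit:
servo_tool --steps '[[[0,0,-0.001],[0,0,0],-1],[[0,0,0],[0,0,0],-1],[[0,0,0],[0,0,0],-1],[[0,0,0.005],[0,0,0],-1],[[0,0,0.01],[0,0,0],-1],[[0,0,0.02],[0,0,0],-1],[[0,0,0.02],[0,0,0],-1],[[0,0,0.02],[0,0,0],-1]]'

```text
t: 7.27
ee_pos: [444.2, -230.1, 78.8]
orientation: [-0.004, -3.141, -0.001]
ft_force: [0.9, 0.0, 0.6]
width: 0.5
grasp_force: 0.0
```

```bash
python3 - <<'E'
from h import *
o=sensors.get_obs();print(o["ee_pos"],o["ft_force"],o["qpos"]);tip(444,-231);tip(438,-106);tip(470,13)
keys(imaging.get_image("wrist"),sensors.get_obs())
E
```

```text
[ 444.24928967 -230.07443137   78.84037011] [0.87163828 0.00906283 0.58191587] [-5.01661221e-01  4.06730513e-01  1.97526974e+00  2.52657859e-05
  7.60562842e-01 -2.06988489e+00]
finger low [116.5 120.3 132.4] key z [36.5 38.3 39.3]
finger low None key z [44.  45.7 46.6]
finger low None key z [45.5 47.  47.6]
yellow [325. 254.] 2002 top mid [ 444.7 -231.    36.3] mean [ 443.9 -231.1   36.6] size [33.8 33.6  5.3]
yellow [319. 383.] 111 top mid [ 414.3 -231.7  213.6] mean [ 414.2 -231.7  213.7] size [5.5 0.8 4.6]
yellow [332. 398.] 175 top mid [ 418.4 -229.1  214.3] mean [ 417.1 -229.1  214.8] size [12.7  0.9  4.9]
yellow [319. 418.] 68 top mid [ 420.6 -231.7  215.3] mean [ 419.9 -231.7  215.5] size [7.7 0.8 3.4]
yellow [291. 460.] 3497 top mid [ 423.5 -241.7  223.4] mean [ 424.6 -238.4  222. ] size [ 5.8 75.6  7.9]
green [464. 366.] 66 top mid [ 550.1 -116.7   13.6] mean [ 550.4 -116.6   13.4] size [1.7 5.2 5.4]
blue [157.  66.] 1121 top mid [ 321.3 -341.5   12.3] mean [ 321.8 -341.5   11.9] size [27.2 39.2  5.9]
blue [513. 243.] 2255 top mid [ 436.  -106.4   43.9] mean [ 435.6 -106.9   44. ] size [33.3 32.9  5.9]
```

Yellow is now about 9 mm down (wrist reading 45.7 to 36.4). The camera would sit close to the open lid at blue, so I'll half-turn the tool on the way.

Emit:
servo_tool --steps '[[[0,0,0.012],[0,0,-7],-1],[[0,0,0.012],[0,0,-7],-1],[[0,0,0.012],[0,0,-7],-1],[[0,0,0.012],[0,0,-7],-1],[[0,0,0.012],[0,0,-7],-1],[[0,0,0.012],[0,0,-7],-1],[[0,0,0.01],[0,0,-7],-1],[[0,0,0],[0,0,-7],-1]]'

```text
t: 8.13
ee_pos: [445.1, -230.5, 160.3]
orientation: [1.486, 2.767, -0.0]
ft_force: [0.4, 0.3, 0.7]
width: 0.5
grasp_force: 0.0
```

Emit:
servo_tool --steps '[[[-0.001,0.0156,0],[0,0,-7],-1],[[-0.001,0.0156,0],[0,0,-7],-1],[[-0.001,0.0156,0],[0,0,-7],-1],[[-0.001,0.0156,0],[0,0,-7],-1],[[-0.001,0.0156,0],[0,0,-7],-1],[[-0.001,0.0156,0],[0,0,-7],-1],[[-0.001,0.0156,0],[0,0,-7],-1],[[0,0.0156,0],[0,0,-7],-1]]'

```text
t: 8.8
ee_pos: [436.5, -104.5, 158.4]
orientation: [-2.61, -1.744, 0.003]
ft_force: [-0.4, -0.3, -0.1]
width: 0.3
grasp_force: 0.0
```

Emit:
servo_tool --steps '[[[0,0,0],[0,0,-7],-1],[[0,0,0],[0,0,-7],-1],[[0,0,0],[0,0,-7],-1],[[0,0,0],[0,0,-7],-1],[[0,0,0],[0,0,-7],-1],[[0,0,0],[0,0,-7],-1],[[0,0,0],[0,0,-7],-1],[[0,0,0],[0,0,-7],-1]]'

```text
t: 9.47
ee_pos: [436.7, -105.3, 158.4]
orientation: [-3.125, -0.315, 0.004]
ft_force: [1.0, -1.1, 0.0]
width: 0.6
grasp_force: 0.0
```

Emit:
servo_tool --steps '[[[0,0,-0.02],[0,0,-7],-1],[[0,0,-0.02],[0,0,-5],-1],[[0,0,-0.02],[0,0,0],-1],[[0,0,-0.02],[0,0,0],-1],[[0,0,0],[0,0,0],-1],[[0,0,0],[0,0,0],-1],[[0,0,0],[0,0,0],-1],[[0,0,0],[0,0,0],-1]]'

```text
t: 10.13
ee_pos: [438.4, -105.7, 80.4]
orientation: [3.141, -0.004, 0.002]
ft_force: [0.4, 0.1, 0.3]
width: 0.3
grasp_force: 0.0
```

```bash
python3 - <<'E'
from h import *
o=sensors.get_obs();print(o["ee_pos"],o["ft_force"],o["qpos"])
keys(imaging.get_image("wrist"),o)
im=imaging.get_image("scene");cv2.imwrite("pics/s3.png",cv2.resize(im["color"][60:360,210:450],None,fx=2,fy=2))
E
```

```text
[ 438.3965545  -105.73464957   80.38206461] [0.41914976 0.05269366 0.30204294] [-2.63058847e-01  3.44183394e-01  2.08007768e+00  5.88219880e-06
  7.16048264e-01  1.31025577e+00]
yellow [510. 239.] 1976 top mid [ 446.1 -231.4   37.8] mean [ 447.  -230.    37.9] size [34.2 35.3  5.6]
yellow [332. 395.] 193 top mid [ 462.8 -107.2  217.1] mean [ 463.8 -107.2  217.2] size [12.   0.8  5.1]
yellow [319. 407.] 142 top mid [ 462.3 -104.6  216.8] mean [ 463.1 -104.5  217.2] size [11.8  0.9  4.5]
yellow [438. 458.] 448 top mid [ 457.4 -127.4  225.7] mean [ 456.3 -127.2  224. ] size [5.4 9.8 7.9]
yellow [327. 462.] 830 top mid [ 457.3 -104.8  225.8] mean [ 456.3 -105.6  224.3] size [ 5.6 20.9  7.8]
yellow [394. 459.] 425 top mid [ 456.3 -118.5  224.3] mean [ 456.3 -118.8  224. ] size [3.  7.9 5.2]
yellow [106. 458.] 401 top mid [457.4 -63.9 225.8] mean [456.4 -64.1 224.6] size [ 5.4 15.4  7.4]
yellow [179. 461.] 529 top mid [457.8 -78.2 226. ] mean [456.3 -78.4 224.5] size [ 5.6 17.3  7.9]
yellow [232. 464.] 71 top mid [456.2 -89.  224.7] mean [456.3 -88.6 224.9] size [2.6 4.5 3.1]
yellow [250. 463.] 145 top mid [456.5 -91.4 224.8] mean [456.3 -91.9 224.5] size [3.2 5.5 5.1]
green [501.  65.] 264 top mid [ 558.7 -218.    26.5] mean [ 558.5 -217.8   26.2] size [ 2.7 36.1  7.3]
green [378.  72.] 417 top mid [ 553.  -137.4   27.2] mean [ 553.  -138.5   26.6] size [ 3.2 47.1  7.6]
green [141. 207.] 2237 top mid [469.4  12.7  45.9] mean [469.9  11.8  46.2] size [33.9 33.1  5.4]
blue [325. 253.] 2183 top mid [ 438.5 -105.9   45. ] mean [ 438.9 -105.8   45.3] size [32.6 33.4  5.4]
blue [599. 364.] 73 top mid [ 327.7 -340.    11.1] mean [ 327.2 -340.9   10.5] size [ 7.6 11.8  4.7]
blue [479. 425.] 90 top mid [ 269.6 -241.    13. ] mean [ 269.8 -240.9   12.8] size [8.7 8.3 5.3]
```

View pics/s3.png

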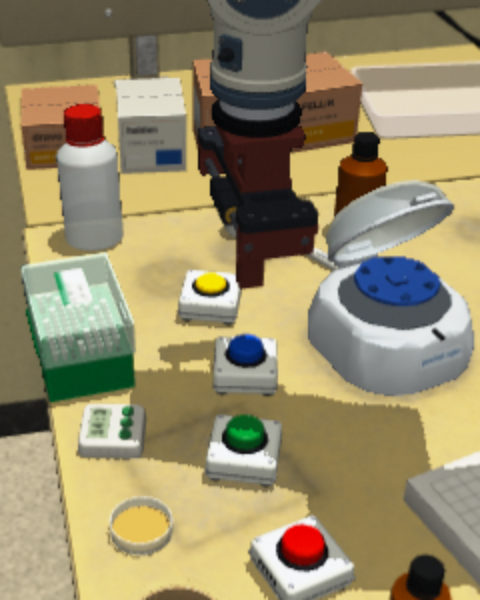

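Yellow is visibly down at (210,285), and the fingertips at (250,280) hover above blue at (246,350). Pressing blue.

Emit:
servo_tool --steps '[[[0,0,-0.02],[0,0,0],-1],[[0,0,-0.02],[0,0,0],-1],[[0,0,-0.015],[0,0,0],-1],[[0,0,-0.008],[0,0,0],-1],[[0,0,-0.003],[0,0,0],-1],[[0,0,0],[0,0,0],-1],[[0,0,0],[0,0,0],-1],[[0,0,-0.001],[0,0,0],-1]]'

```text
t: 10.9
ee_pos: [438.6, -105.8, 13.5]
orientation: [3.141, -0.004, 0.003]
ft_force: [-0.6, -0.5, 0.3]
width: 0.6
grasp_force: 0.0
```

Emit:
servo_tool --steps '[[[0,0,-0.001],[0,0,0],-1],[[0,0,-0.001],[0,0,0],-1],[[0,0,-0.001],[0,0,0],-1],[[0,0,-0.001],[0,0,0],-1],[[0,0,-0.001],[0,0,0],-1],[[0,0,-0.001],[0,0,0],-1],[[0,0,0],[0,0,0],-1],[[0,0,0],[0,0,0],-1]]'

```text
t: 11.57
ee_pos: [438.0, -105.6, 6.5]
orientation: [3.141, -0.004, 0.001]
ft_force: [0.6, 0.3, 0.8]
width: 0.5
grasp_force: 0.5
```

Emit:
servo_tool --steps '[[[0,0,-0.001],[0,0,0],-1],[[0,0,-0.001],[0,0,0],-1],[[0,0,-0.001],[0,0,0],-1],[[0,0,-0.0005],[0,0,0],-1],[[0,0,0],[0,0,0],-1],[[0,0,0],[0,0,0],-1],[[0,0,0],[0,0,0],-1],[[0,0,0],[0,0,0],-1]]'

```text
t: 12.23
ee_pos: [437.6, -105.5, 3.0]
orientation: [-3.142, 0.004, 0.0]
ft_force: [1.2, 0.0, 1.2]
width: 0.4
grasp_force: 0.5
```

Emit:
servo_tool --steps '[[[0,0,0.005],[0,0,0],-1],[[0,0,0.01],[0,0,0],-1],[[0,0,0.02],[0,0,0],-1],[[0,0,0.02],[0,0,0],-1],[[0,0,0.02],[0,0,0],-1],[[0,0,0],[0,0,0],-1],[[0,0,0],[0,0,0],-1],[[0,0,0],[0,0,0],-1]]'

```text
t: 12.9
ee_pos: [437.4, -105.4, 78.1]
orientation: [-3.142, 0.004, 0.0]
ft_force: [-0.3, 0.0, -0.4]
width: 0.4
grasp_force: 0.0
```

```bash
python3 - <<'E' | grep -E "^\[|blue|green"
from h import *
o=sensors.get_obs();print(o["ee_pos"],o["ft_force"])
keys(imaging.get_image("wrist"),o)
E
```

```text
[ 437.37540395 -105.44763228   78.08997795] [-0.26708769  0.00487007 -0.40377933]
green [503.  62.] 294 top mid [ 558.4 -218.1   27.6] mean [ 558.6 -218.1   27.4] size [ 2.6 33.3  7. ]
green [379.  69.] 473 top mid [ 553.2 -139.7   27.7] mean [ 552.9 -137.4   27.1] size [ 3.3 51.1  7.9]
green [140. 206.] 2289 top mid [469.5  12.3  45.9] mean [470.   11.7  46.2] size [33.6 32.6  5.3]
blue [326. 250.] 2048 top mid [ 437.8 -105.9   38.4] mean [ 438.6 -105.8   38.5] size [33.3 33.3  5.8]
blue [480. 425.] 93 top mid [ 269.5 -241.3   12.8] mean [ 269.7 -241.    12.8] size [10.5  8.3  5.1]
```

Blue is about 7 mm down. Next is green.

Emit:
servo_tool --steps '[[[0.005,0.02,0],[0,0,0],-1],[[0.006,0.02,0],[0,0,0],-1],[[0.006,0.02,0],[0,0,0],-1],[[0.005,0.02,0],[0,0,0],-1],[[0.005,0.02,0],[0,0,0],-1],[[0.005,0.018,0],[0,0,0],-1],[[0,0,0],[0,0,0],-1],[[0,0,0],[0,0,0],-1]]'

```text
t: 13.62
ee_pos: [469.0, 12.9, 77.1]
orientation: [3.141, -0.001, -0.003]
ft_force: [0.6, -0.6, -0.3]
width: 0.2
grasp_force: 0.0
```

```bash
python3 - <<'E' | grep -E "^\[|blue|green"
from h import *
o=sensors.get_obs();print(o["ee_pos"],o["ft_force"])
keys(imaging.get_image("wrist"),o)
E
```

```text
[468.99029708  12.93728999  77.10710539] [ 0.6218451  -0.63306081 -0.3104438 ]
green [521.  64.] 1535 top mid [ 586.2 -111.5   37.2] mean [ 584.4 -111.6   37. ] size [68.5  5.7  7.9]
green [325. 253.] 2216 top mid [470.1  13.4  46.1] mean [470.5  13.4  46.3] size [32.3 32.8  5.6]
blue [495. 294.] 1809 top mid [ 438.4 -105.    38.2] mean [ 439.3 -104.2   38.5] size [33.9 34.7  5.4]
```

Emit:
servo_tool --steps '[[[0.001,0,-0.02],[0,0,0],-1],[[0,0,-0.02],[0,0,0],-1],[[0,0,-0.014],[0,0,0],-1],[[0,0,-0.007],[0,0,0],-1],[[0,0,-0.003],[0,0,0],-1],[[0,0,0],[0,0,0],-1],[[0,0,-0.001],[0,0,0],-1],[[0,0,-0.001],[0,0,0],-1]]'

```text
t: 14.33
ee_pos: [471.4, 12.3, 12.7]
orientation: [-3.142, 0.004, -0.002]
ft_force: [-0.8, 0.6, -0.2]
width: 0.5
grasp_force: 0.0
```

Emit:
servo_tool --steps '[[[0,0,-0.001],[0,0,0],-1],[[0,0,-0.001],[0,0,0],-1],[[0,0,-0.001],[0,0,0],-1],[[0,0,-0.001],[0,0,0],-1],[[0,0,-0.001],[0,0,0],-1],[[0,0,0],[0,0,0],-1],[[0,0,0],[0,0,0],-1],[[0,0,0],[0,0,0],-1]]'

```text
t: 15.0
ee_pos: [471.1, 12.5, 7.1]
orientation: [-3.142, 0.004, -0.001]
ft_force: [1.6, -0.6, 1.5]
width: 0.5
grasp_force: 0.9
```

Emit:
servo_tool --steps '[[[0,0,-0.001],[0,0,0],-1],[[0,0,-0.001],[0,0,0],-1],[[0,0,-0.001],[0,0,0],-1],[[0,0,-0.001],[0,0,0],-1],[[0,0,0],[0,0,0],-1],[[0,0,0],[0,0,0],-1],[[0,0,0],[0,0,0],-1],[[0,0,0],[0,0,0],-1]]'

```text
t: 15.67
ee_pos: [470.4, 12.5, 3.0]
orientation: [-3.142, 0.004, 0.001]
ft_force: [0.4, -0.2, 1.2]
width: 0.9
grasp_force: 0.6
```

Emit:
servo_tool --steps '[[[0,0,0.005],[0,0,0],-1],[[0,0,0.01],[0,0,0],-1],[[0,0,0.02],[0,0,0],-1],[[0,0,0.02],[0,0,0],-1],[[0,0,0.02],[0,0,0],-1],[[0,0,0],[0,0,0],-1],[[0,0,0],[0,0,0],-1],[[0,0,0],[0,0,0],-1]]'

```text
t: 16.33
ee_pos: [470.3, 12.4, 78.0]
orientation: [-3.142, 0.004, 0.0]
ft_force: [-0.4, 0.7, -0.5]
width: 0.7
grasp_force: 0.0
```

```bash
python3 - <<'E' | grep -E "^\[|blue|green|red|top|yellow .* 4[45]."
from h import *
o=sensors.get_obs();print(o["ee_pos"],o["ft_force"])
keys(imaging.get_image("wrist"),o)
print("top");keys(imaging.get_image("top"))
E
```

```text
[470.26705893  12.44733703  78.03140615] [-0.38639757  0.72622859 -0.47091661]
yellow [319. 411.] 98 top mid [494.3  13.5 215.3] mean [494.6  13.6 215.4] size [9.7 0.8 3.2]
yellow [418. 459.] 849 top mid [489.2  -4.8 222.9] mean [488.3  -5.2 221.5] size [ 4.5 19.4  7.4]
yellow [343. 460.] 451 top mid [488.5   9.2 222.1] mean [488.4   8.9 221.5] size [ 3.8 10.3  5.9]
yellow [129. 459.] 716 top mid [489.5  49.8 223.3] mean [488.5  49.5 222.2] size [ 5.4 24.4  7.6]
yellow [223. 463.] 405 top mid [489.5  31.4 223.6] mean [488.4  31.3 222.2] size [ 5.9 11.8  7.7]
yellow [279. 463.] 240 top mid [489.5  20.8 223.4] mean [488.4  20.8 222.1] size [4.6 7.5 7.1]
yellow [303. 463.] 68 top mid [490.   16.8 223.9] mean [488.5  16.4 222.1] size [5.3 2.8 7.5]
green [520.  70.] 1495 top mid [ 582.6 -111.9   37.8] mean [ 579.3 -111.9   37.6] size [61.5  5.6  7.9]
green [324. 253.] 1999 top mid [469.6  13.4  38.2] mean [470.2  13.5  38.5] size [33.3 33.3  5.3]
blue [494. 295.] 1794 top mid [ 438.3 -105.4   38.5] mean [ 439.3 -104.2   38.5] size [34.1 34.5  6. ]
red [122. 273.] 2100 top mid [456.9 150.5  45.4] mean [457.6 149.5  45.7] size [34.2 33.2  5.3]
top
yellow [504. 346.] 5898 top mid [ 313.6 -472.7    2.9] mean [ 273.  -477.     1.3] size [639.5  53.9   8. ]
yellow [152. 190.] 67 top mid [630.5 317.1   2.2] mean [633.4 317.9   1.6] size [14.9 52.1  5.4]
yellow [393. 265.] 207 top mid [ 446.  -231.3   39.6] mean [ 447.7 -231.7   38.6] size [33.4 30.6  6.7]
blue [336. 269.] 198 top mid [ 437.7 -105.3   40.9] mean [ 437.8 -106.    39.7] size [34.  31.   7.3]
blue [444. 322.] 90 top mid [ 322.9 -343.8   16. ] mean [ 323.7 -343.2   14.7] size [26.2 33.9  7.6]
blue [331. 346.] 282 top mid [275.4 -97.5  93.3] mean [272.8 -91.7  91.6] size [73.6 34.9  7.9]
red [490. 203.] 361 top mid [ 556.  -415.7  166.5] mean [ 555.4 -414.4  164.9] size [40.4 42.4  7.9]
```

All three keys are 7–9 mm down, red is still up, nothing has shifted and the arm is clear. Handing in.

```bash
python3 -c "
from workcell import close_job;print(close_job())"
```

```text
the job is handed in; nothing more can be done
None
```

I pressed yellow, then blue, then green, each about 7–9 mm down by camera measurement, with red still up and the switch boxes unmoved in the images; the job is handed in, but `close_job()` returned no verdict.

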